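Put the calibration weights back in their storage pots

TASK

The balance check is finished: put the four knobbed steel calibration weights away in the open wooden pots, each in the pot of its own size, from the largest weight in the largest pot to the smallest in the smallest. Keep each weight upright and set it gently down on the felt at the bottom of its pot, without dropping it. The two plain steel test cylinders without a knob are not weights: leave them standing where they are.

Things in the scene. Friction and masses are not known exactly. Their poses are not given: they have to be found in the camera images.
- weight_500: the largest of four bright steel calibration weights (500 g), standing upright on the table: a round body 38 mm across and 41 mm tall, then a narrow neck and a round knob 34 mm across and 16 mm tall at the top, 65 mm tall in all. Origin: centre of its underside, z up; round, so its yaw means nothing. Loose.
- weight_200: the second largest of four bright steel calibration weights (200 g), standing upright on the table: a round body 28 mm across and 31 mm tall, then a narrow neck and a round knob 25 mm across and 12 mm tall at the top, 50 mm tall in all. Origin: centre of its underside, z up; round, so its yaw means nothing. Loose.
- weight_100: the third largest of four bright steel calibration weights (100 g), standing upright on the table: a round body 22 mm across and 25 mm tall, then a narrow neck and a round knob 20 mm across and 10 mm tall at the top, 40 mm tall in all. Origin: centre of its underside, z up; round, so its yaw means nothing. Loose.
- weight_20: the smallest of four bright steel calibration weights (20 g), standing upright on the table: a round body 13 mm across and 15 mm tall, then a narrow neck and a round knob 11.5 mm across and 7 mm tall at the top, 25 mm tall in all. Origin: centre of its underside, z up; round, so its yaw means nothing. Loose.
- pot_500: storage pot of the 500 g weight, the largest of four open, round, dark wooden pots: 74 mm across outside, 34 mm tall, with a round well 50 mm across and 28 mm deep whose floor (6 mm above the table) is lined with blue felt. The seated weight stands with its upper 37 mm above the rim. Origin: centre of its underside, z up; round. Loose, light, stands on the table.
- pot_200: storage pot of the 200 g weight, the second largest of four open, round, dark wooden pots: 62 mm across outside, 28 mm tall, with a round well 40 mm across and 22 mm deep whose floor (6 mm above the table) is lined with blue felt. The seated weight stands with its upper 28 mm above the rim. Origin: centre of its underside, z up; round. Loose, light, stands on the table.
- pot_100: storage pot of the 100 g weight, the third largest of four open, round, dark wooden pots: 54 mm across outside, 24 mm tall, with a round well 34 mm across and 18 mm deep whose floor (6 mm above the table) is lined with blue felt. The seated weight stands with its upper 22 mm above the rim. Origin: centre of its underside, z up; round. Loose, light, stands on the table.
- pot_20: storage pot of the 20 g weight, the smallest of four open, round, dark wooden pots: 43 mm across outside, 16 mm tall, with a round well 25 mm across and 10 mm deep whose floor (6 mm above the table) is lined with blue felt. The seated weight stands with its upper 15 mm above the rim. Origin: centre of its underside, z up; round. Loose, light, stands on the table.
- test_tall: bystander: a plain turned steel test cylinder with no knob, 24 mm across and 48 mm tall, standing upright. Origin: centre of its underside. Loose; not to be moved.
- test_short: bystander: a plain turned steel test cylinder with no knob, 34 mm across and 30 mm tall, standing upright. Origin: centre of its underside. Loose; not to be moved.
Mind the look-alikes: they are no part of the job. Leave any orange look-alike of the weight_500 alone.

How it is judged:
At the end, for the whole second after the job is handed in: Each of the four weights stands upright (within 0.1 rad) on the floor of its own pot (underside within 3 mm of the floor, at most 10 mm off the pot's axis), released and at rest, and the pots stand upright (horizontal distance between weight_500 and pot_500 below 0.01 m and z of weight_500 in the frame of pot_500 below 0.009 m and angle between each of weight_500, pot_500, weight_200, pot_200, weight_100, pot_100, weight_20, pot_20's own z axis and vertical below 0.1 rad and linear speed of each of weight_500, weight_200, weight_100, weight_20 below 0.02 m/s and contact force between each of weight_500, weight_200, weight_100, weight_20 and the fingers below 0.1 N and horizontal distance between weight_200 and pot_200 below 0.01 m and z of weight_200 in the frame of pot_200 below 0.009 m and horizontal distance between weight_100 and pot_100 below 0.01 m and z of weight_100 in the frame of pot_100 below 0.009 m and horizontal distance between weight_20 and pot_20 below 0.01 m and z of weight_20 in the frame of pot_20 below 0.009 m); the robot touches nothing.
It fails at once if a weight is dropped: it falls freely by more than about 13 mm (moves faster than 0.5 m/s out of the fingers) ((linear speed of weight_500 above 0.5 m/s and contact force between weight_500 and the fingers below 0.05 N) or (linear speed of weight_200 above 0.5 m/s and contact force between weight_200 and the fingers below 0.05 N) or (linear speed of weight_100 above 0.5 m/s and contact force between weight_100 and the fingers below 0.05 N) or (linear speed of weight_20 above 0.5 m/s and contact force between weight_20 and the fingers below 0.05 N)).
It fails at once if a weight is tipped by more than about 35 degrees (angle between any of weight_500, weight_200, weight_100, weight_20's own z axis and vertical above 0.6 rad).
It fails at once if a plain test cylinder is moved by more than 15 mm or knocked over (distance of any of test_tall, test_short from where it was at the start of the episode above 0.015 m or angle between any of test_tall, test_short's own z axis and vertical above 0.5 rad).
It also fails if it takes over 112 s, if anything falls off the work surface, if the arm or the gripper's body presses on something with over 40 N, if the wrist force passes 120 N, or if a joint passes its speed limit or range.

ROBOT

A 6-joint arm with a two-finger parallel gripper is mounted at the origin on the work surface. World frame = base frame: x ahead of the robot, y to its left, z up, the work surface at z = 0. Lengths are in m, angles in rad, forces in N, time in s.
With the tool pointing down it reaches from about 0.275 to 1 m from the base axis. Payload 8.4 kg.
Tool frame: the origin (TCP) lies at the very end of the fingers, on their centre line; the grasp point (between the pads) lies 19 mm behind it; z points along the fingers, y is the line along which they close (so a half turn about z gives the same grasp; the last joint's range is limited). The gripper opens to 85 mm and grips with 20 to 120 N. Pads are 22 mm wide; open, the fingers measure 114 mm over their backs; the gripper's body (76 mm by 85 mm) begins 54 mm behind the grasp point. The pads swing forward as they close: fully open they stand 13 mm farther back than shut.
Start: joints at [1.193, 0.353, 1.633, -0, 1.155, -0.002], TCP at [0.229, 0.581, 0.231] pointing down, gripper open.
Joint ranges: [-2.63, 2.63], [-0.92, 2.1], [0.06, 2.66], [-1.3, 4.44], [0, 2.69], [-3.02, 3.02]. Speed limits (rad/s): [2.22, 2.22, 2.79, 3.14, 3.14, 3.14].

INTERFACE

Orientations are given as a unit quaternion [w, x, y, z].
In Python, from workcell import arm gives the robot as it stands. The module is installed in compiled form; this text tells all that it offers.
- The arm moves only by the shell command python3 -m inch 'ROWS' [OPENING] [FORCE]. ROWS is a JSON object of lists of equal length, an entry for each row: "linear": the shift along the tool's x, y, z in mm, a list of three; "rot": the turn, a rotation vector about the tool's x, y, z in degrees, a list of three. A call has 1 to 20 rows; each row is the pose to reach, as a shift and turn from the pose commanded when the call began, along the tool's axes at that moment; what a row does not reach only later rows make up. A row lasts 1/12 s, in which the tool goes at most 41.7 mm and 7.16 degrees, less where a joint would pass 70% of its speed; a pose out of reach is approached as far as the arm can. A call with a gripper value outside its range is refused whole. OPENING is the finger opening in mm, from 0 to 85.4, set as the call begins (- or left out, the last holds). The fingers move at their own pace and stop on an object; FORCE is the grip in N (left out, the last holds). Time passes only in rows, so rows that repeat a pose let the fingers close. It gives the time, the measured TCP pose, the force, the opening and the grip force at its end, in the units of the state.
- arm.get_obs(): the state, without advancing time (a new reading comes with each control period).
- arm.camera(name): name is "side" or "top"; returns the picture (480x640x3 uint8, red, green, blue); there is no depth.
- arm.calibration(name): a dict with "fov_y" (degrees; the focal length in pixels is half the picture's height over the tangent of half this angle, whatever the lens; pixels are square), "cx", "cy" (the principal point, pixels), "rvec" (rotation vector, rad) and "tvec" (3), from world to camera coordinates, as OpenCV has them. Camera axes: x right, y down, z forward; pixel columns grow to the right and rows downward; lengths in m; the calibration is good to about 2 mm. A picture is of the moment at which its call begins. calibration takes no time and is no camera call.
- arm.hand_in(): hands the job in; it is judged then, once.
The state is a dict: "t": time; "joint_pos": joint angles; "joint_velocities": joint speeds; "joint_torque": joint torques, N m; "eef_pos": TCP position; "tcp_rot": TCP orientation; "wrist_force": force on the tool from outside, world axes, zero at the start; "wrist_torque": the same for the moment, N m; "gripper_width": finger opening in m; "gripper_force": force on a finger pad.
Only numpy, scipy, OpenCV 4.12 (cv2) and the standard library are available. Lean on these libraries where they do the work, as an engineer would, in place of code of your own. Each camera call takes 0.05 s, during which the arm holds its last target. There are 200 camera calls.

## Working session

There is one attempt and no reset: what is moved stays moved. The work goes in short steps, Python scripts to look and compute and a shell command to move; the robot and the scene stay as the last step left them, time stands still between calls to the robot, and variables do not carry over. Pictures are saved under pics/ and viewed, at most 14 in all, crops included, and the job is handed in when it is done.

```bash
mkdir -p pics; python3 - <<'E'
from workcell import arm
import cv2
for n in("top","side"):
    c=arm.calibration(n);print(n,c)
    cv2.imwrite(f"pics/{n}0.png",arm.camera(n)[:,:,::-1])
o=arm.get_obs();print(o["eef_pos"],o["tcp_rot"],o["gripper_width"],o["t"])
E
```

```text
top {'fov_y': 46.90924555825855, 'cx': 311.7493633615626, 'cy': 236.82905192271565, 'rvec': array([ 2.1756052 , -2.16583781,  0.07381536]), 'tvec': array([-0.00140216,  0.49790835,  0.92755206])}
side {'fov_y': 45.593762428671724, 'cx': 316.66182292743883, 'cy': 245.74611026104986, 'rvec': array([ 2.20348646, -0.02475491,  0.02396735]), 'tvec': array([-0.49023165,  0.02304894,  0.93768975])}
[0.22924065 0.58098436 0.23062606] [-1.22384965e-04  1.86808945e-01  9.82396055e-01 -6.27386387e-04] 0.08539571952730046 0.1
```

View pics/top0.png

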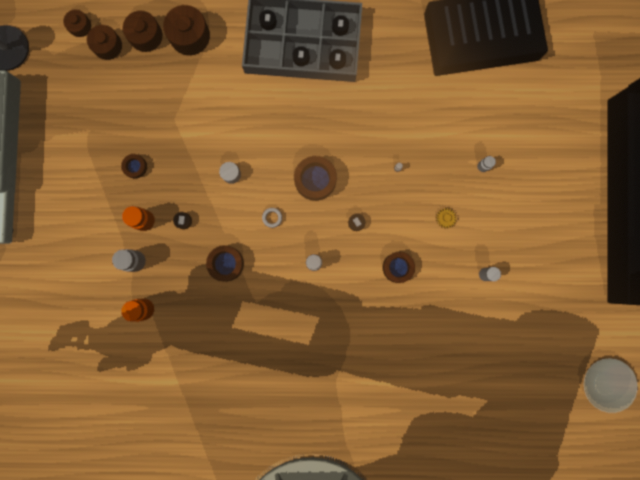

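View pics/side0.png

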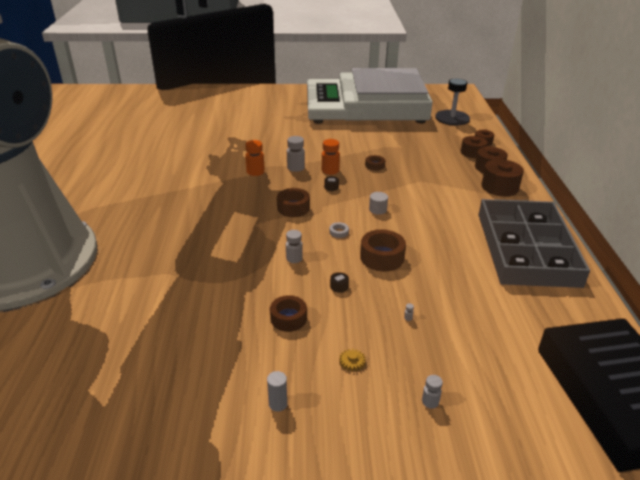

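The top view shows pots at about (134,166), (225,263), (315,178) and (399,267). The steel pieces are at (125,260), (314,262), (487,163), (398,166), (230,172) and (490,273). The side view confirms knobs at (295,152), (294,245), (432,390) and (409,312), and plain cylinders at (379,203) and (278,390). Next I'll segment by colour.

```bash
cat > h.py <<'E'
from workcell import arm
import cv2, numpy as np
def ray(n,uv):
    c=arm.calibration(n);R,_=cv2.Rodrigues(np.array(c["rvec"]));f=240/np.tan(np.radians(c["fov_y"]/2))
    d=R.T@np.array([(uv[0]-c["cx"])/f,(uv[1]-c["cy"])/f,1]);o=-R.T@np.array(c["tvec"]);return o,d
def onz(n,uv,z):
    o,d=ray(n,uv);return (o+d*(z-o[2])/d[2])
def proj(n,p):
    c=arm.calibration(n);f=240/np.tan(np.radians(c["fov_y"]/2));K=np.array([[f,0,c["cx"]],[0,f,c["cy"]],[0,0,1]])
    return cv2.projectPoints(np.array([p],float),np.array(c["rvec"]),np.array(c["tvec"]),K,None)[0].ravel()
E
python3 - <<'E'
from h import *
t=cv2.imread("pics/top0.png");s=cv2.imread("pics/side0.png")
def mask(im):
    h=cv2.cvtColor(im,cv2.COLOR_BGR2HSV);return ((h[...,1]<70)&(h[...,2]>85)).astype(np.uint8)
S={"w500":(125,260),"wA":(314,262),"wB":(487,163),"w20":(398,166)}
for n,im in(("top",t),("side",s)):
    k,l,st,ce=cv2.connectedComponentsWithStats(mask(im))
    for i in range(1,k):
        if 15<st[i,4]<2500: print(n,st[i],ce[i].round(1))
def crop(im,c,r=22): return cv2.resize(im[c[1]-r:c[1]+r,c[0]-r:c[0]+r],(196,196),interpolation=cv2.INTER_CUBIC)
a=[crop(t,c) for c in S.values()];b=[crop(s,c) for c in((295,155),(294,248),(432,390),(409,312))]
c=[crop(t,c,26) for c in((134,166),(225,263),(315,178),(399,267))]
cv2.imwrite("pics/m.png",np.vstack([np.hstack(a),np.hstack(b),np.hstack(c)]))
E
```

```text
top [316   0  17   2  18] [324.    0.5]
top [276  10   8   4  16] [280.6  11. ]
top [297  11  23  19 311] [308.2  19.9]
top [265  14   5   7  31] [267.  17.]
top [347  14   8   6  30] [351.2  15.6]
top [338  20   5   7  31] [340.1  23. ]
top [293  23  67  51 382] [337.7  61.8]
top [343  37  13   3  21] [349.7  38.2]
top [258  41  24  27 368] [270.6  52.1]
top [307  45   9   5  27] [311.7  46.3]
top [299  51   5   7  29] [300.8  53.7]
top [335  54   6   7  33] [337.3  56.9]
top [ 0 71  6  5 22] [ 2.2 72.5]
top [ 3 77  3 16 27] [ 4.2 82.7]
top [  0  94   5  95 256] [  1.2 130.1]
top [479 156  16  15 170] [486.5 163.4]
top [220 162  19  20 291] [229.  171.6]
top [396 164   6   6  31] [398.3 166.5]
top [  0 192   7  51 294] [  2.4 215. ]
top [263 208  18  19 144] [271.4 217. ]
top [178 216   7   8  42] [181.  219.5]
top [353 218   8   8  41] [356.7 221.5]
top [113 250  21  21 323] [122.5 259.8]
top [306 255  15  15 179] [313.3 262. ]
top [480 267  21  14 199] [491.2 274.1]
top [ 585  359   52   51 2048] [610.8 383.8]
top [ 261  460   87   20 1060] [306.8 469.7]
side [ 0 42 22  5 76] [ 8.8 44. ]
side [288 137  15   8  98] [295.3 140.1]
side [328 178   7   3  18] [331.2 179.1]
side [540 178 100 147 358] [585.3 247.8]
side [370 192  18  22 278] [377.6 201.3]
side [482 200  26  67 137] [494.5 234.3]
side [535 215   7   4  22] [537.9 216.2]
side [330 223  19  14 185] [338.7 229.4]
side [286 230  15  32 258] [291.8 243.3]
side [530 233  32  35 122] [543.8 247.4]
side [507 235   8   3  22] [510.8 236. ]
side [516 258   8   4  30] [519.5 259.5]
side [555 260   9   4  28] [559.2 261.3]
side [335 275  10   6  44] [339.2 277.3]
side [406 304   7  16  81] [408.8 311.1]
side [267 372  19  16 250] [276.2 379.4]
side [423 375  19  27 260] [432.3 385.2]
```

View pics/m.png

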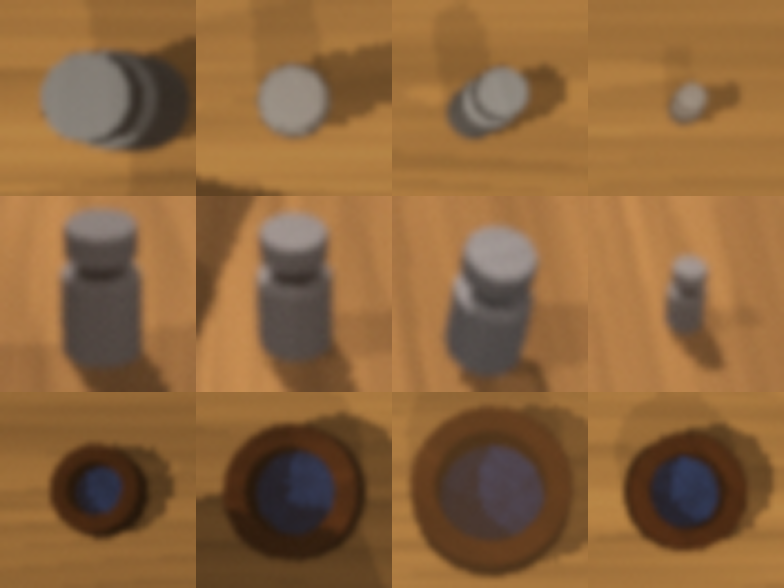

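Knob centres in the top view: 500 at (122,259.6); A at (313.8,262.5), diameter 15.3 px, so it is the 200; B at (489.5,161.9), diameter 11.9 px, so it is the 100; 20 at (398.9,165.8).

```bash
python3 - <<'E'
from h import *
t=cv2.imread("pics/top0.png");s=cv2.imread("pics/side0.png")
T={"500":((122.1,259.6),.065,(295.2,140.0)),"200":((313.6,262.2),.05,(293.7,235.5)),"100":((489.3,161.7),.04,(432.5,382)),"20":((398.7,165.7),.025,None),
"tall":((492,274),.048,None),"short":((229,171.6),.03,None),"orA":((136,215),.065,None),"orB":((135,310),.065,None)}
for k,(a,z,b) in T.items(): print(k,onz("top",a,z)[:2].round(4), b and onz("side",b,z)[:2].round(4))
P={"20":((134,166),.016),"200":((225,263),.028),"500":((315,178),.034),"100":((399,267),.024)}
h=cv2.cvtColor(t,cv2.COLOR_BGR2HSV)
# wood vs pot: red/value
for k,((u,v),z) in P.items():
    r=26;c=t[v-r:v+r,u-r:u+r].astype(int);hh=h[v-r:v+r,u-r:u+r]
    blue=((c[...,0]>c[...,2]+5)).astype(np.uint8)
    brown=((hh[...,0]<13)&(hh[...,1]>100)|(blue>0)).astype(np.uint8)
    o=[]
    for m in(brown,blue):
        cs=cv2.findContours(m,0,cv2.CHAIN_APPROX_NONE)[0];q=max(cs,key=cv2.contourArea)
        e=cv2.minEnclosingCircle(q);x=cv2.fitEllipse(cv2.convexHull(q)) ;o+= [np.round(e[0]+np.array([u-r,v-r]),1),round(e[1],1),np.round(np.array(x[0])+[u-r,v-r],1),np.round(x[1],1)]
    print(k,o, onz("top",o[2],z*.75)[:2].round(4),"felt",onz("top",o[6],.006)[:2].round(4))
E
```

```text
500 [0.4556 0.3106] [0.4545 0.3059]
200 [ 0.4533 -0.0029] [ 0.453  -0.0085]
100 [ 0.6249 -0.2991] [ 0.6214 -0.3023]
20 [ 0.621  -0.1483] None
tall [ 0.4353 -0.297 ] None
short [0.6092 0.1436] None
orA [0.5292 0.2901] None
orB [0.3738 0.2867] None
20 [array([133.2, 165.5]), 10.8, array([133.2, 165.5]), array([20.8, 21.2]), array([134.2, 165.5]), 5.5, array([134.1, 165.3]), array([ 9.7, 11. ])] [0.6234 0.3158] felt [0.625  0.3162]
200 [array([225. , 262.5]), 16.7, array([225.6, 261.5]), array([28.9, 32.9]), array([227.2, 261.2]), 8.3, array([227.3, 260.9]), array([13.5, 16.5])] [0.4549 0.1482] felt [0.4566 0.1478]Traceback (most recent call last):
  File "<stdin>", line 15, in <module>
ValueError: max() iterable argument is empty
```

```bash
python3 - <<'E'
from h import *
for k,a,b,z in(("500",(315,177.8),(383,245),.034),("200",(224,262.4),(293.5,197.5),.028),("100",(398.3,266.7),(289,308),.024),("20",(133.2,165.3),(375,160.5),.016),("20w",(398.7,165.7),(409.2,305.5),.025)):
    print(k,onz("top",a,z)[:2].round(4),onz("side",b,z)[:2].round(4))
E
python3 -m inch '{"linear":[[0,0,0],[0,0,0],[0,0,0],[0,0,0]],"rot":[[0,0,-7],[0,0,-14],[0,0,-21],[0,0,-21.6]]}' 60 30
```

```text
500 [ 0.5979 -0.0044] [ 0.5969 -0.0145]
200 [0.4531 0.1497] [0.4515 0.1437]
100 [ 0.4473 -0.1464] [ 0.4468 -0.1507]
20 [0.6229 0.3144] [0.6205 0.3089]
20w [ 0.621  -0.1483] [ 0.619  -0.1495]
t: 0.43
eef_pos: [0.2293, 0.5811, 0.2309]
tcp_rot: [-0.0, -0.003, 1.0, -0.0]
wrist_force: [-0.3, 0.6, 0.1]
gripper_width: 0.0602
gripper_force: 0.0
```

```bash
python3 -m inch '{"linear":[[-25,-30,0],[-50,-60,0],[-75,-90,0],[-100,-120,0],[-125,-150,0],[-150,-180,0],[-175,-210,0],[-200,-240,0],[-226,-273,0],[-226,-273,40],[-226,-273,80],[-226,-273,120],[-226,-273,140],[-226,-273,140]],"rot":[[0,0,0],[0,0,0],[0,0,0],[0,0,0],[0,0,0],[0,0,0],[0,0,0],[0,0,0],[0,0,0],[0,0,0],[0,0,0],[0,0,0],[0,0,0],[0,0,0]]}' 60 30
python3 - <<'E'
from h import *
s=arm.camera("side")[:,:,::-1];t=arm.camera("top")[:,:,::-1]
f=lambda i,u,v,r: cv2.resize(i[v-r:v+r,u-r:u+r],(400,400),interpolation=cv2.INTER_CUBIC)
cv2.imwrite("pics/a1.png",np.hstack([f(s,295,135,50),f(t,140,240,100)]))
E
```

```text
t: 1.6
eef_pos: [0.4528, 0.3064, 0.0867]
tcp_rot: [-0.003, 0.001, 1.0, -0.002]
wrist_force: [-0.8, -0.6, 0.0]
gripper_width: 0.0598
gripper_force: 0.0
```

View pics/a1.png

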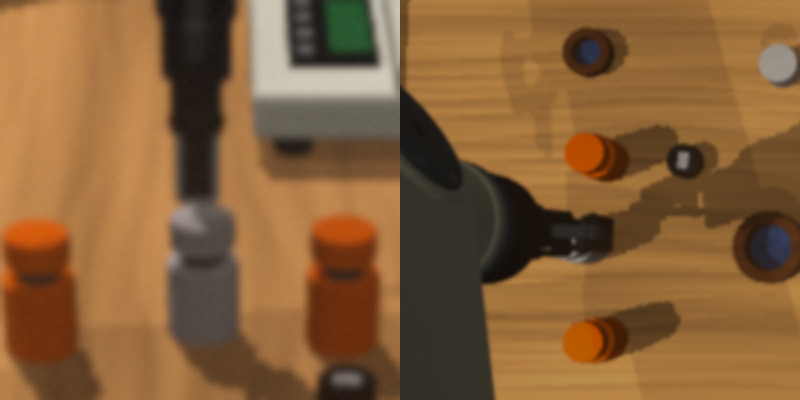

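Side view: fingers at u≈198 and knob at u≈203 in the crop, so the tool sits about 1–2 mm short in x. y is well centred.

```bash
python3 -m inch '{"linear":[[-1,1,15],[-1,1,30],[-1,1,44],[-1,1,44],[-1,1,44]],"rot":[[0,0,0],[0,0,0],[0,0,0],[0,0,0],[0,0,0]]}' 60 40; python3 -m inch '{"linear":[[0,0,0],[0,0,0],[0,0,0],[0,0,0],[0,0,0],[0,0,0]],"rot":[[0,0,0],[0,0,0],[0,0,0],[0,0,0],[0,0,0],[0,0,0]]}' 20 40
```

```text
t: 2.12
eef_pos: [0.4574, 0.3103, 0.0488]
tcp_rot: [0.001, -0.0, 1.0, 0.0]
wrist_force: [0.2, -0.7, 0.1]
gripper_width: 0.0605
gripper_force: 0.0
t: 2.62
eef_pos: [0.4579, 0.3106, 0.0491]
tcp_rot: [0.001, -0.0, 1.0, 0.001]
wrist_force: [-0.7, 0.3, 7.4]
gripper_width: 0.0323
gripper_force: 39.1
```

```bash
python3 -m inch '{"linear":[[0,0,-10],[0,0,-30],[0,0,-60],[0,0,-90],[0,0,-90],[-14,-32,-90],[-28,-64,-90],[-42,-96,-90],[-56,-128,-90],[-70,-160,-90],[-84,-192,-90],[-98,-224,-90],[-112,-256,-90],[-126,-288,-90],[-141,-316,-90],[-141,-316,-70],[-141,-316,-60],[-141,-316,-60],[-141,-316,-60]],"rot":[[0,0,0],[0,0,0],[0,0,0],[0,0,0],[0,0,0],[0,0,0],[0,0,0],[0,0,0],[0,0,0],[0,0,0],[0,0,0],[0,0,0],[0,0,0],[0,0,0],[0,0,0],[0,0,0],[0,0,0],[0,0,0],[0,0,0]]}' 
python3 - <<'E'
from h import *
s=arm.camera("side")[:,:,::-1];t=arm.camera("top")[:,:,::-1]
f=lambda i,u,v,r: cv2.resize(i[v-r:v+r,u-r:u+r],(400,400),interpolation=cv2.INTER_CUBIC)
cv2.imwrite("pics/a2.png",np.hstack([f(s,383,215,50),f(t,315,178,60)]))
E
```

```text
t: 4.2
eef_pos: [0.5966, -0.0057, 0.1063]
tcp_rot: [-0.002, -0.001, 1.0, 0.0]
wrist_force: [0.6, 0.9, -3.8]
gripper_width: 0.0316
gripper_force: 41.5
```

View pics/a2.png

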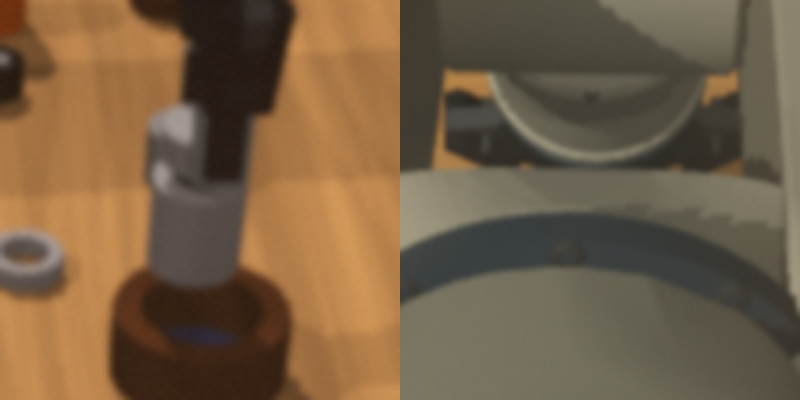

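The side view shows the weight upright over the pot, body at u≈197 and pot at u≈200 in the crop. The finger appears off to the right at u≈227. I'll check this by projection.

```bash
python3 - <<'E'
from h import *
o=arm.get_obs();x,y,z=o["eef_pos"];print(o["eef_pos"],o["tcp_rot"],o["gripper_width"])
for n,p in(("tcp",(x,y,z)),("wbottom",(x,y,z-.049)),("fingernear",(x,y-.025,z)),("fingernear+40",(x,y-.025,z+.04)),("potrim",(.597,-.0044,.034)),("potrim-y",(.597,-.010,.034))):
    q=proj("side",p);print(n,q.round(1),((q-[333,165])*4).round(0))
E
```

```text
[ 0.59794236 -0.00537395  0.10770391] [-1.86986275e-06 -1.12524627e-03  9.99999366e-01  3.88073744e-05] 0.03149278562535808
tcp [386.6 203.1] [215. 153.]
wbottom [384.2 229.2] [205. 257.]
fingernear [388.7 211.9] [223. 188.]
fingernear+40 [391.  189.1] [232.  96.]
potrim [382.3 241.3] [197. 305.]
potrim-y [382.7 243.3] [199. 313.]
```

```bash
python3 -m inch '{"linear":[[-2.5,1,8],[-2.5,1,16],[-2.5,1,24],[-2.5,1,32],[-2.5,1,40],[-2.5,1,44],[-2.5,1,44],[-2.5,1,44]],"rot":[[0,0,0],[0,0,0],[0,0,0],[0,0,0],[0,0,0],[0,0,0],[0,0,0],[0,0,0]]}' 
python3 - <<'E'
from h import *
s=arm.camera("side")[:,:,::-1]
cv2.imwrite("pics/a3.png",cv2.resize(s[185:285,333:433],(500,500),interpolation=cv2.INTER_CUBIC))
E
```

```text
t: 4.97
eef_pos: [0.6004, -0.0052, 0.0629]
tcp_rot: [-0.0, -0.001, 1.0, -0.0]
wrist_force: [-0.1, 0.5, -4.0]
gripper_width: 0.0319
gripper_force: 41.5
```

View pics/a3.png

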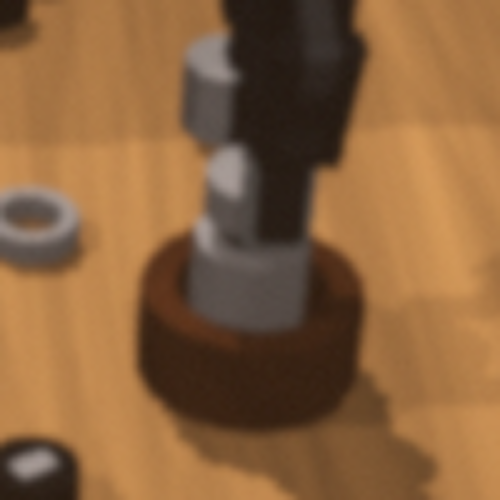

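The weight is inside the well and centred (u≈249, rim centre ≈251). I'll lower it gently.

```bash
python3 -m inch '{"linear":[[0,0,1],[0,0,2],[0,0,3],[0,0,4],[0,0,5],[0,0,6],[0,0,6]],"rot":[[0,0,0],[0,0,0],[0,0,0],[0,0,0],[0,0,0],[0,0,0],[0,0,0]]}';python3 -m inch '{"linear":[[0,0,1],[0,0,2],[0,0,2]],"rot":[[0,0,0],[0,0,0],[0,0,0]]}' 
```

```text
t: 5.6
eef_pos: [0.6004, -0.0051, 0.0571]
tcp_rot: [-0.0, -0.001, 1.0, 0.0]
wrist_force: [-0.4, 0.7, -3.9]
gripper_width: 0.0318
gripper_force: 41.5
t: 5.85
eef_pos: [0.6008, -0.0051, 0.0554]
tcp_rot: [0.0, -0.001, 1.0, 0.0]
wrist_force: [0.3, 0.5, -4.4]
gripper_width: 0.0321
gripper_force: 41.5
```

```bash
python3 -m inch '{"linear":[[0,0,0.5],[0,0,1],[0,0,1]],"rot":[[0,0,0],[0,0,0],[0,0,0]]}';python3 -m inch '{"linear":[[0,0,0.5],[0,0,1],[0,0,1]],"rot":[[0,0,0],[0,0,0],[0,0,0]]}' 
```

```text
t: 6.1
eef_pos: [0.6011, -0.0051, 0.0552]
tcp_rot: [0.001, -0.001, 1.0, 0.0]
wrist_force: [-2.0, 0.3, 5.4]
gripper_width: 0.0315
gripper_force: 42.3
t: 6.35
eef_pos: [0.6015, -0.0051, 0.0551]
tcp_rot: [0.001, -0.001, 1.0, 0.0]
wrist_force: [-3.7, 1.5, 14.2]
gripper_width: 0.032
gripper_force: 43.1
```

Contact at 5–14 N. I'll release, retreat and go to weight_200.

```bash
python3 -m inch '{"linear":[[0,0,-1],[0,0,-1],[0,0,-1],[0,0,-1],[0,0,-1],[0,0,-15],[0,0,-50],[0,0,-80],[0,0,-80],[40,0,-80],[80,1,-80],[120,2,-80],[147,2,-80],[147,2,-80],[147,2,-40],[147,2,-20],[147,2,-20]],"rot":[[0,0,0],[0,0,0],[0,0,0],[0,0,0],[0,0,0],[0,0,0],[0,0,0],[0,0,0],[0,0,0],[0,0,0],[0,0,0],[0,0,0],[0,0,0],[0,0,0],[0,0,0],[0,0,0],[0,0,0]]}' 52
python3 - <<'E'
from h import *
s=arm.camera("side")[:,:,::-1]
f=lambda i,u,v,r: cv2.resize(i[v-r:v+r,u-r:u+r],(400,400),interpolation=cv2.INTER_CUBIC)
cv2.imwrite("pics/a4.png",np.hstack([f(s,294,240,40),f(s,383,235,50)]))
E
```

```text
t: 7.77
eef_pos: [0.4516, -0.0033, 0.0703]
tcp_rot: [-0.002, -0.001, 1.0, 0.0]
wrist_force: [-1.4, 0.1, -0.0]
gripper_width: 0.0524
gripper_force: 0.0
```

View pics/a4.png

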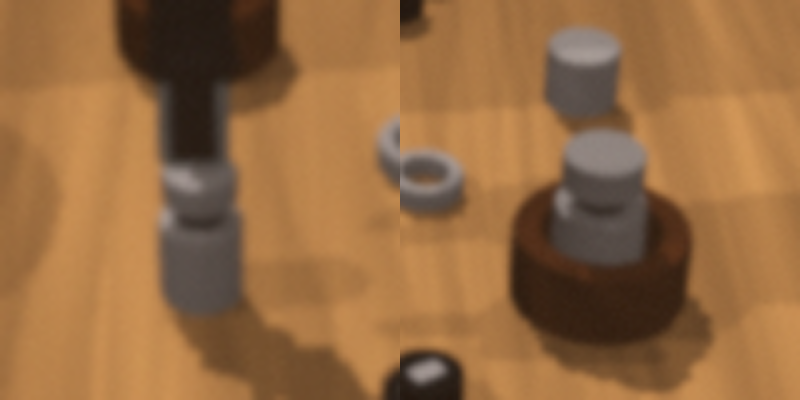

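weight_500 is seated upright in its pot. The fingers are aligned with the weight_200 knob to about 1 mm.

```bash
python3 -m inch '{"linear":[[-1,0,12],[-1,0,24],[-1,0,34],[-1,0,34],[-1,0,34]],"rot":[[0,0,0],[0,0,0],[0,0,0],[0,0,0],[0,0,0]]}' 52 40; python3 -m inch '{"linear":[[0,0,0],[0,0,0],[0,0,0],[0,0,0],[0,0,0],[0,0,0]],"rot":[[0,0,0],[0,0,0],[0,0,0],[0,0,0],[0,0,0],[0,0,0]]}' 12 40
```

```text
t: 8.23
eef_pos: [0.4549, -0.0034, 0.0396]
tcp_rot: [-0.0, -0.001, 1.0, 0.0]
wrist_force: [0.6, -0.5, 0.4]
gripper_width: 0.0519
gripper_force: 0.0
t: 8.73
eef_pos: [0.4553, -0.0033, 0.0402]
tcp_rot: [0.001, -0.001, 1.0, -0.0]
wrist_force: [0.1, -0.1, 3.9]
gripper_width: 0.0228
gripper_force: 38.9
```

```bash
python3 -m inch '{"linear":[[0,0,-10],[0,0,-30],[0,0,-60],[0,0,-60],[0,35,-60],[0,70,-60],[0,105,-60],[0,135,-60],[0,152.5,-60],[0,152.5,-60],[0,152.5,-45],[0,152.5,-38],[0,152.5,-38],[0,152.5,-38]],"rot":[[0,0,0],[0,0,0],[0,0,0],[0,0,0],[0,0,0],[0,0,0],[0,0,0],[0,0,0],[0,0,0],[0,0,0],[0,0,0],[0,0,0],[0,0,0],[0,0,0]]}'
python3 - <<'E'
from h import *
s=arm.camera("side")[:,:,::-1]
f=lambda i,u,v,r: cv2.resize(i[v-r:v+r,u-r:u+r],(500,500),interpolation=cv2.INTER_CUBIC)
cv2.imwrite("pics/a5.png",f(s,294,190,40))
E
```

```text
t: 9.9
eef_pos: [0.4538, 0.1484, 0.077]
tcp_rot: [-0.001, -0.0, 1.0, -0.0]
wrist_force: [0.1, -0.1, -1.3]
gripper_width: 0.0226
gripper_force: 39.9
```

View pics/a5.png

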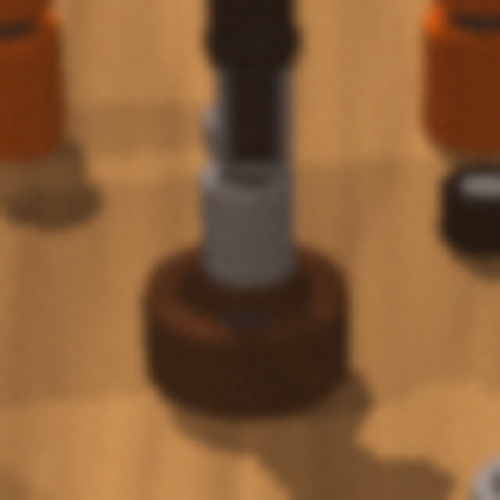

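The weight is centred over the pot (249 vs 247). Lowering.

```bash
python3 -m inch '{"linear":[[0,0,6],[0,0,12],[0,0,18],[0,0,24],[0,0,26],[0,0,27],[0,0,28],[0,0,28]],"rot":[[0,0,0],[0,0,0],[0,0,0],[0,0,0],[0,0,0],[0,0,0],[0,0,0],[0,0,0]]}';python3 -m inch '{"linear":[[0,0,0.5],[0,0,1],[0,0,1.5],[0,0,2],[0,0,2]],"rot":[[0,0,0],[0,0,0],[0,0,0],[0,0,0],[0,0,0]]}';python3 -m inch '{"linear":[[0,0,0.5],[0,0,1],[0,0,1]],"rot":[[0,0,0],[0,0,0],[0,0,0]]}' 
```

```text
t: 10.62
eef_pos: [0.4544, 0.1492, 0.0492]
tcp_rot: [-0.0, -0.001, 1.0, -0.0]
wrist_force: [0.1, 0.5, -1.9]
gripper_width: 0.0226
gripper_force: 39.9
t: 11.03
eef_pos: [0.4544, 0.1491, 0.0473]
tcp_rot: [0.0, -0.001, 1.0, -0.0]
wrist_force: [0.6, 0.1, -1.6]
gripper_width: 0.0228
gripper_force: 39.9
t: 11.28
eef_pos: [0.4545, 0.1492, 0.0463]
tcp_rot: [0.0, -0.001, 1.0, 0.0]
wrist_force: [0.2, -0.3, -1.3]
gripper_width: 0.0226
gripper_force: 40.0
```

```bash
python3 -m inch '{"linear":[[0,0,0.5],[0,0,1],[0,0,1]],"rot":[[0,0,0],[0,0,0],[0,0,0]]}';python3 -m inch '{"linear":[[0,0,0.5],[0,0,1],[0,0,1]],"rot":[[0,0,0],[0,0,0],[0,0,0]]}' 
```

```text
t: 11.53
eef_pos: [0.455, 0.1494, 0.0461]
tcp_rot: [0.0, -0.001, 1.0, 0.0]
wrist_force: [-3.3, -0.3, 10.8]
gripper_width: 0.0226
gripper_force: 41.1
t: 11.78
eef_pos: [0.4554, 0.1495, 0.046]
tcp_rot: [0.001, -0.001, 1.0, 0.0]
wrist_force: [-4.1, -0.5, 23.6]
gripper_width: 0.0229
gripper_force: 42.4
```

```bash
python3 -m inch '{"linear":[[0,0,-2],[0,0,-2],[0,0,-2],[0,0,-2],[0,0,-2],[0,0,-15],[0,0,-50],[0,0,-80],[0,0,-80],[-14,-36,-80],[-28,-72,-80],[-42,-108,-80],[-56,-144,-80],[-70,-180,-80],[-84,-216,-80],[-98,-252,-80],[-112,-288,-80],[-126,-324,-80],[-140,-360,-80],[-154,-396,-80]],"rot":[[0,0,0],[0,0,0],[0,0,0],[0,0,0],[0,0,0],[0,0,0],[0,0,0],[0,0,0],[0,0,0],[0,0,0],[0,0,0],[0,0,0],[0,0,0],[0,0,0],[0,0,0],[0,0,0],[0,0,0],[0,0,0],[0,0,0],[0,0,0]]}' 45
python3 -m inch '{"linear":[[-15.5,-30,0],[-15.5,-52.5,0],[-15.5,-52.5,30],[-15.5,-52.5,62],[-15.5,-52.5,62],[-15.5,-52.5,62]],"rot":[[0,0,0],[0,0,0],[0,0,0],[0,0,0],[0,0,0],[0,0,0]]}'
python3 - <<'E'
from h import *
s=arm.camera("side")[:,:,::-1]
f=lambda i,u,v,r: cv2.resize(i[v-r:v+r,u-r:u+r],(400,400),interpolation=cv2.INTER_CUBIC)
cv2.imwrite("pics/a6.png",np.hstack([f(s,432,380,40),f(s,294,195,40)]))
E
```

```text
t: 13.45
eef_pos: [0.609, -0.2486, 0.1236]
tcp_rot: [-0.0, -0.0, 1.0, 0.0]
wrist_force: [0.9, 0.6, -0.6]
gripper_width: 0.0445
gripper_force: 0.0
t: 13.95
eef_pos: [0.6227, -0.2983, 0.0602]
tcp_rot: [-0.002, -0.001, 1.0, 0.001]
wrist_force: [1.3, -0.8, 0.5]
gripper_width: 0.045
gripper_force: 0.0
```

View pics/a6.png

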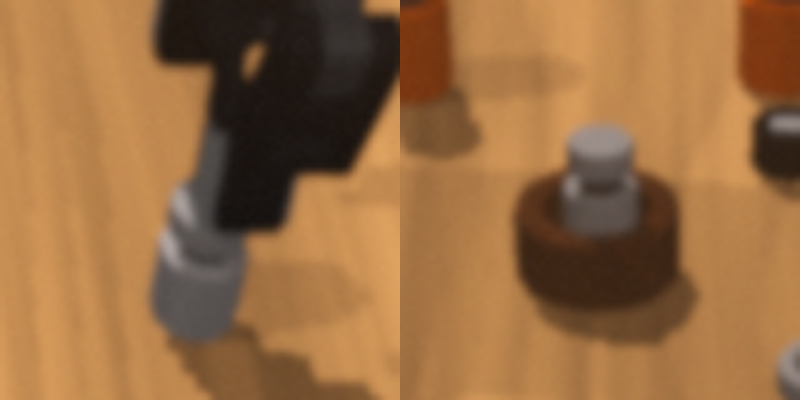

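weight_200 is seated. The fingers straddle the weight_100 knob. Grasping.

```bash
python3 -m inch '{"linear":[[0,0,10],[0,0,20],[0,0,31],[0,0,31],[0,0,31]],"rot":[[0,0,0],[0,0,0],[0,0,0],[0,0,0],[0,0,0]]}' 45 35; python3 -m inch '{"linear":[[0,0,0],[0,0,0],[0,0,0],[0,0,0],[0,0,0],[0,0,0]],"rot":[[0,0,0],[0,0,0],[0,0,0],[0,0,0],[0,0,0],[0,0,0]]}' 8 35
```

```text
t: 14.42
eef_pos: [0.6239, -0.2987, 0.0305]
tcp_rot: [-0.001, -0.001, 1.0, 0.0]
wrist_force: [0.3, -0.5, 0.3]
gripper_width: 0.0452
gripper_force: 0.0
t: 14.92
eef_pos: [0.6248, -0.2994, 0.0319]
tcp_rot: [0.0, -0.001, 1.0, -0.0]
wrist_force: [-0.4, 0.6, 4.4]
gripper_width: 0.0174
gripper_force: 34.5
```

```bash
python3 -m inch '{"linear":[[0,0,-10],[0,0,-30],[0,0,-60],[0,0,-60],[29,25,-60],[58,50,-60],[87,75,-60],[116,100,-60],[145,125,-60],[165,143,-60],[176.5,152.5,-60],[176.5,152.5,-60],[176.5,152.5,-45],[176.5,152.5,-33],[176.5,152.5,-33],[176.5,152.5,-33]],"rot":[[0,0,0],[0,0,0],[0,0,0],[0,0,0],[0,0,0],[0,0,0],[0,0,0],[0,0,0],[0,0,0],[0,0,0],[0,0,0],[0,0,0],[0,0,0],[0,0,0],[0,0,0],[0,0,0]]}'
python3 - <<'E'
from h import *
s=arm.camera("side")[:,:,::-1]
f=lambda i,u,v,r: cv2.resize(i[v-r:v+r,u-r:u+r],(500,500),interpolation=cv2.INTER_CUBIC)
cv2.imwrite("pics/a7.png",f(s,289,300,40))
E
```

```text
t: 16.25
eef_pos: [0.4481, -0.1472, 0.0642]
tcp_rot: [-0.0, -0.001, 1.0, 0.0]
wrist_force: [-0.0, -0.3, -1.1]
gripper_width: 0.0177
gripper_force: 34.4
```

View pics/a7.png

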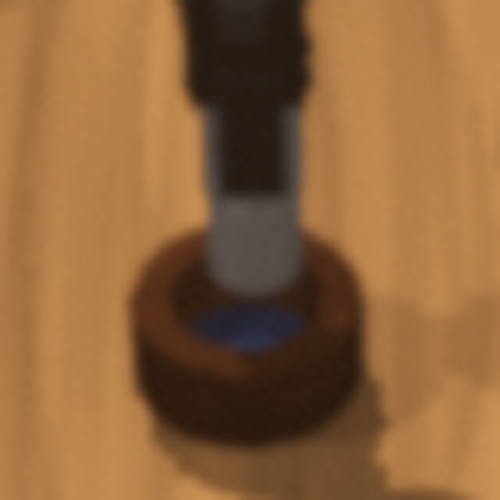

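The weight is about 1 mm too far in +x (254 vs 249). I'll correct and lower.

```bash
python3 -m inch '{"linear":[[1,0,5],[1,0,10],[1,0,15],[1,0,19],[1,0,21],[1,0,22],[1,0,23],[1,0,23]],"rot":[[0,0,0],[0,0,0],[0,0,0],[0,0,0],[0,0,0],[0,0,0],[0,0,0],[0,0,0]]}';python3 -m inch '{"linear":[[0,0,0.5],[0,0,1],[0,0,1.5],[0,0,2],[0,0,2]],"rot":[[0,0,0],[0,0,0],[0,0,0],[0,0,0],[0,0,0]]}';python3 -m inch '{"linear":[[0,0,0.5],[0,0,1],[0,0,1]],"rot":[[0,0,0],[0,0,0],[0,0,0]]}' 
```

```text
t: 16.97
eef_pos: [0.4467, -0.1468, 0.0411]
tcp_rot: [-0.0, -0.001, 1.0, 0.0]
wrist_force: [-0.5, -0.0, -0.8]
gripper_width: 0.0178
gripper_force: 34.4
t: 17.38
eef_pos: [0.4467, -0.1468, 0.0393]
tcp_rot: [0.0, -0.001, 1.0, -0.0]
wrist_force: [-0.6, 0.2, -1.5]
gripper_width: 0.0172
gripper_force: 34.4
t: 17.63
eef_pos: [0.4467, -0.1468, 0.0382]
tcp_rot: [-0.0, -0.001, 1.0, 0.0]
wrist_force: [-0.4, -0.0, -0.7]
gripper_width: 0.0172
gripper_force: 34.4
```

```bash
python3 -m inch '{"linear":[[0,0,0.5],[0,0,1],[0,0,1]],"rot":[[0,0,0],[0,0,0],[0,0,0]]}';python3 -m inch '{"linear":[[0,0,0.5],[0,0,1],[0,0,1]],"rot":[[0,0,0],[0,0,0],[0,0,0]]}' 
```

```text
t: 17.88
eef_pos: [0.4471, -0.147, 0.0378]
tcp_rot: [0.0, -0.001, 1.0, -0.0]
wrist_force: [-0.6, 0.6, 7.8]
gripper_width: 0.0176
gripper_force: 35.4
t: 18.13
eef_pos: [0.4477, -0.1471, 0.0377]
tcp_rot: [0.001, -0.001, 1.0, -0.0]
wrist_force: [-3.4, 1.1, 21.2]
gripper_width: 0.0175
gripper_force: 36.7
```

```bash
python3 -m inch '{"linear":[[0,0,-2],[0,0,-2],[0,0,-2],[0,0,-2],[0,0,-2],[0,0,-15],[0,0,-40],[0,0,-70],[0,0,-70],[-35,0,-70],[-70,0,-70],[-105,-1,-70],[-140,-1,-70],[-173,-1,-70],[-173,-1,-70],[-173,-1,-40],[-173,-1,-10],[-173,-1,-10],[-173,-1,-10]],"rot":[[0,0,0],[0,0,0],[0,0,0],[0,0,0],[0,0,0],[0,0,0],[0,0,0],[0,0,0],[0,0,0],[0,0,0],[0,0,0],[0,0,0],[0,0,0],[0,0,0],[0,0,0],[0,0,0],[0,0,0],[0,0,0],[0,0,0]]}' 34
python3 - <<'E'
from h import *
s=arm.camera("side")[:,:,::-1]
f=lambda i,u,v,r: cv2.resize(i[v-r:v+r,u-r:u+r],(400,400),interpolation=cv2.INTER_CUBIC)
cv2.imwrite("pics/a8.png",np.hstack([f(s,409,305,25),f(s,289,300,40)]))
E
```

```text
t: 19.72
eef_pos: [0.6177, -0.1472, 0.0445]
tcp_rot: [-0.002, -0.001, 1.0, 0.001]
wrist_force: [-0.2, -0.3, 0.1]
gripper_width: 0.0338
gripper_force: 0.0
```

View pics/a8.png

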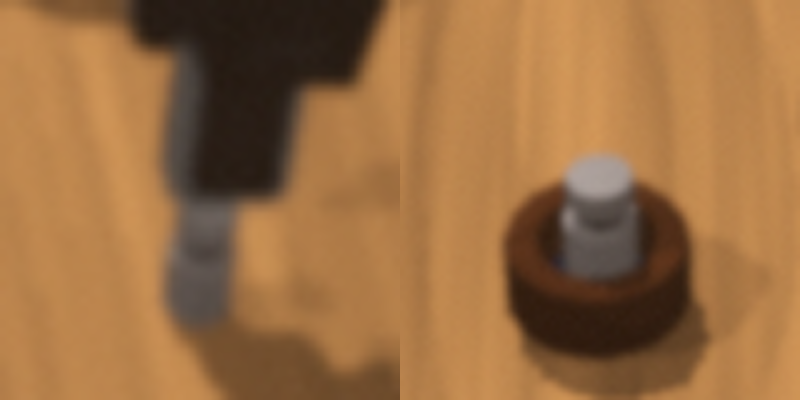

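weight_100 is seated. The fingers are over the weight_20 knob.

```bash
python3 -m inch '{"linear":[[0,0,9],[0,0,18],[0,0,28],[0,0,28],[0,0,28]],"rot":[[0,0,0],[0,0,0],[0,0,0],[0,0,0],[0,0,0]]}' 34 20; python3 -m inch '{"linear":[[0,0,0],[0,0,0],[0,0,0],[0,0,0],[0,0,0],[0,0,0]],"rot":[[0,0,0],[0,0,0],[0,0,0],[0,0,0],[0,0,0],[0,0,0]]}' 3 20
```

```text
t: 20.18
eef_pos: [0.6192, -0.1475, 0.0177]
tcp_rot: [-0.001, -0.001, 1.0, 0.0]
wrist_force: [-0.3, 0.6, 0.8]
gripper_width: 0.0339
gripper_force: 0.0
t: 20.68
eef_pos: [0.62, -0.1477, 0.0186]
tcp_rot: [0.0, -0.001, 1.0, -0.0]
wrist_force: [-0.4, 1.2, 0.8]
gripper_width: 0.0093
gripper_force: 19.6
```

```bash
python3 -m inch '{"linear":[[0,0,-10],[0,0,-40],[0,0,-75],[0,0,-110],[0,0,-110],[0,35,-110],[0,70,-110],[0,105,-110],[0,140,-110],[0,175,-110],[0,210,-110],[0,245,-110],[0,280,-110],[0,315,-110],[0,350,-110],[0,385,-110],[0,420,-110],[-1.5,450,-110],[-1.5,461.5,-110],[-1.5,461.5,-110]],"rot":[[0,0,0],[0,0,0],[0,0,0],[0,0,0],[0,0,0],[0,0,0],[0,0,0],[0,0,0],[0,0,0],[0,0,0],[0,0,0],[0,0,0],[0,0,0],[0,0,0],[0,0,0],[0,0,0],[0,0,0],[0,0,0],[0,0,0],[0,0,0]]}'
python3 -m inch '{"linear":[[0,0,25],[0,0,50],[0,0,75],[0,0,83],[0,0,83],[0,0,83]],"rot":[[0,0,0],[0,0,0],[0,0,0],[0,0,0],[0,0,0],[0,0,0]]}'
python3 - <<'E'
from h import *
s=arm.camera("side")[:,:,::-1];t=arm.camera("top")[:,:,::-1]
f=lambda i,u,v,r: cv2.resize(i[v-r:v+r,u-r:u+r],(400,400),interpolation=cv2.INTER_CUBIC)
cv2.imwrite("pics/a9.png",np.hstack([f(s,375,155,25),f(t,134,166,40)]))
E
```

```text
t: 22.35
eef_pos: [0.6204, 0.3167, 0.1286]
tcp_rot: [0.0, -0.002, 1.0, 0.0]
wrist_force: [0.1, 0.0, -0.2]
gripper_width: 0.0091
gripper_force: 19.6
t: 22.85
eef_pos: [0.621, 0.313, 0.0458]
tcp_rot: [-0.0, -0.0, 1.0, -0.0]
wrist_force: [-0.8, 0.1, -0.2]
gripper_width: 0.0095
gripper_force: 19.6
```

View pics/a9.png

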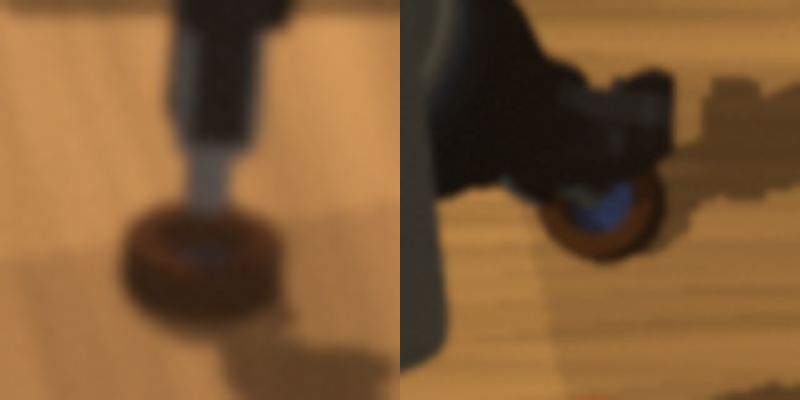

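x is aligned in the side view (209 vs 204, including the height effect). The measurements put the pot about 2 mm further in +y, so I'll shift, go just above the rim and look again.

```bash
python3 -m inch '{"linear":[[0,2,3],[0,2,6],[0,2,8],[0,2,8],[0,2,8]],"rot":[[0,0,0],[0,0,0],[0,0,0],[0,0,0],[0,0,0]]}'
python3 - <<'E'
from h import *
s=arm.camera("side")[:,:,::-1]
x,y,z=arm.get_obs()["eef_pos"];print(x,y,z)
for p in((x,y,z-.0186),(x,y,.016),(x,y,.006)): print(((proj("side",p)-[350,130])*10).round())
cv2.imwrite("pics/b1.png",cv2.resize(s[130:180,350:400],(500,500),interpolation=cv2.INTER_CUBIC))
E
```

```text
t: 23.37
eef_pos: [0.6206, 0.3159, 0.0372]
tcp_rot: [-0.0, -0.001, 1.0, -0.0]
wrist_force: [-0.2, -0.6, 0.0]
gripper_width: 0.0092
gripper_force: 19.6
0.6206505987428039 0.3158707287885677 0.03727641867203152
[248. 278.]
[247. 289.]
[244. 332.]
```

View pics/b1.png

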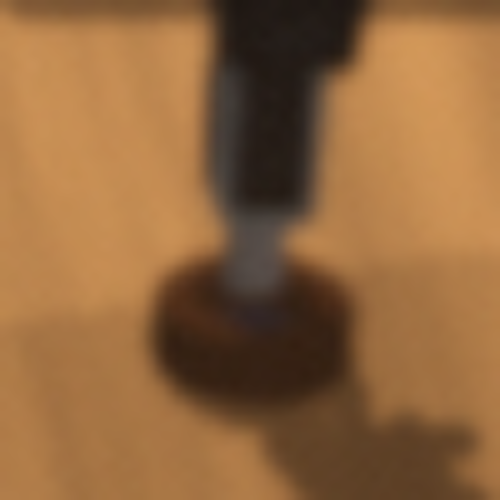

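The weight bottom is at about (255,290) and the rim centre at about (252,298): aligned. Lowering.

```bash
python3 -m inch '{"linear":[[0,0,2],[0,0,4],[0,0,6],[0,0,8],[0,0,9],[0,0,10],[0,0,10]],"rot":[[0,0,0],[0,0,0],[0,0,0],[0,0,0],[0,0,0],[0,0,0],[0,0,0]]}';python3 -m inch '{"linear":[[0,0,0.5],[0,0,1],[0,0,1.5],[0,0,1.5]],"rot":[[0,0,0],[0,0,0],[0,0,0],[0,0,0]]}';python3 -m inch '{"linear":[[0,0,0.5],[0,0,1],[0,0,1]],"rot":[[0,0,0],[0,0,0],[0,0,0]]}' 
```

```text
t: 24.0
eef_pos: [0.6206, 0.3158, 0.027]
tcp_rot: [-0.0, -0.001, 1.0, -0.0]
wrist_force: [-0.2, 0.5, 0.6]
gripper_width: 0.0094
gripper_force: 19.6
t: 24.33
eef_pos: [0.6207, 0.3158, 0.0257]
tcp_rot: [-0.0, -0.001, 1.0, -0.0]
wrist_force: [1.2, 0.1, -0.5]
gripper_width: 0.0096
gripper_force: 19.6
t: 24.58
eef_pos: [0.6207, 0.3158, 0.0247]
tcp_rot: [-0.0, -0.001, 1.0, -0.0]
wrist_force: [-0.9, 0.5, 0.1]
gripper_width: 0.0093
gripper_force: 19.6
```

```bash
python3 -m inch '{"linear":[[0,0,0.5],[0,0,1],[0,0,1]],"rot":[[0,0,0],[0,0,0],[0,0,0]]}';python3 -m inch '{"linear":[[0,0,0.5],[0,0,1],[0,0,1]],"rot":[[0,0,0],[0,0,0],[0,0,0]]}' 
```

```text
t: 24.83
eef_pos: [0.6213, 0.316, 0.0245]
tcp_rot: [0.001, -0.001, 1.0, 0.0]
wrist_force: [-0.4, -0.1, 5.6]
gripper_width: 0.0097
gripper_force: 19.9
t: 25.08
eef_pos: [0.6218, 0.3162, 0.0243]
tcp_rot: [0.001, -0.001, 1.0, 0.0]
wrist_force: [-0.8, -1.7, 10.7]
gripper_width: 0.0092
gripper_force: 20.2
```

```bash
python3 -m inch '{"linear":[[0,0,-1.5],[0,0,-1.5],[0,0,-1.5],[0,0,-1.5],[0,0,-1.5],[0,0,-10],[0,0,-40],[0,0,-80],[0,0,-120],[0,0,-160],[0,0,-180],[0,35,-180],[0,70,-180],[0,105,-180],[0,140,-180],[0,170,-180],[0,200,-180],[0,200,-180],[0,200,-180],[0,200,-180]],"rot":[[0,0,0],[0,0,0],[0,0,0],[0,0,0],[0,0,0],[0,0,0],[0,0,0],[0,0,0],[0,0,0],[0,0,0],[0,0,0],[0,0,0],[0,0,0],[0,0,0],[0,0,0],[0,0,0],[0,0,0],[0,0,0],[0,0,0],[0,0,0]]}' 30
python3 - <<'E'
from h import *
s=arm.camera("side")[:,:,::-1];t=arm.camera("top")[:,:,::-1]
f=lambda i,u,v,r: cv2.resize(i[v-r:v+r,u-r:u+r],(200,200),interpolation=cv2.INTER_CUBIC)
a=[f(t,*c,26) for c in((134,166),(225,263),(315,178),(399,267))]
b=[f(s,375,155,22),f(s,294,195,30),f(s,383,235,30),f(s,289,300,30)]
w=cv2.resize(s[100:400],(400,200))
cv2.imwrite("pics/b2.png",np.vstack([np.hstack(a),np.hstack(b),np.hstack([w,cv2.resize(t[100:400],(400,200))])]))
E
```

```text
t: 26.75
eef_pos: [0.6202, 0.5154, 0.2027]
tcp_rot: [-0.0, -0.001, 1.0, -0.0]
wrist_force: [-0.8, -0.1, -0.4]
gripper_width: 0.0301
gripper_force: 0.0
```

View pics/b2.png

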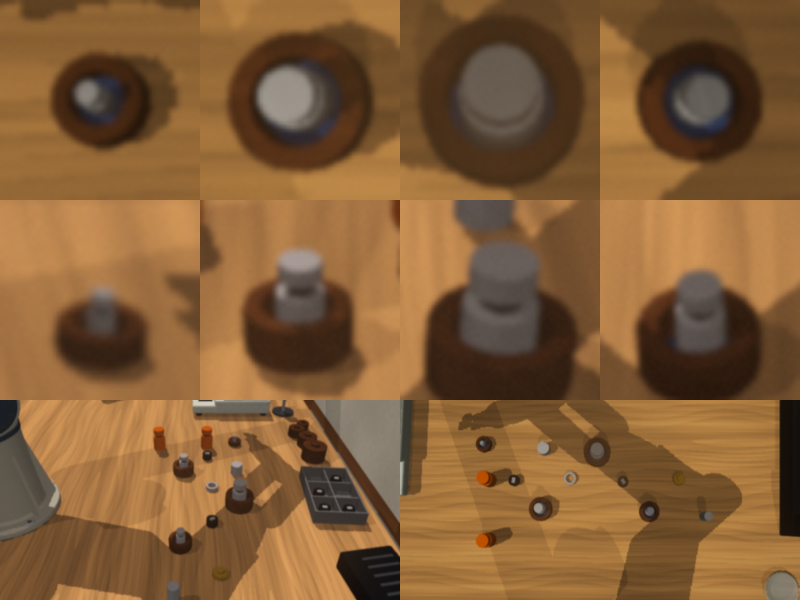

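All four weights stand upright in their own pots, with offsets bounded by the well clearance of at most 6.5 mm. The test cylinders are untouched. Handing in.

```bash
python3 -c "
from workcell import arm
print(arm.hand_in())"
```

```text
the job is handed in; nothing more can be done
None
```

I handed the job in at about 27 s of robot time: all four weights stand upright on the felt in their own pots, and the test cylinders and orange look-alikes were left alone (the verdict was not shown to me).

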